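Unstack bisque cups onto their waxing bats

TASK

Take the two stacks of bisque cups apart and set each cup, still foot up, in the middle of its own bat so the feet can be waxed: the large round cup on the large round bat, the small round on the small round, the large square on the large square and the small square on the small square. Set them down without dropping them or tipping any over, and leave the jar and the wooden rib where they are.

Things in the scene. Friction and masses are not known exactly. Their poses are not given: they have to be found in the camera images.
- big_round_mid (a point): Large round bisque-fired clay cup (pale, unglazed) standing foot up, 60 mm tall overall. Upright plain walls 62 mm in diameter, with a rim flange 72 mm in diameter at its bottom end, 6 mm high. Point: its centre, half-way up (30 mm over its underside, where the rim stands); z points up out of the foot, x and y have no visible mark. At the start it stands on the table as the lower cup of a stack, with one of the small cups (either one) on its flat foot.
- big_square_mid (a point): Large square bisque-fired clay cup (pale, unglazed) standing foot up, 60 mm tall overall. Upright plain walls 58 mm across, with a rim flange 68 mm across at its bottom end, 6 mm high. Point: its centre, half-way up (30 mm over its underside, where the rim stands); z points up out of the foot, x and y run square to its walls. At the start it stands on the table as the lower cup of a stack, with one of the small cups (either one) on its flat foot.
- small_round_mid (a point): Small round bisque-fired clay cup (pale, unglazed) standing foot up, 46 mm tall overall. Upright plain walls 44 mm in diameter, with a rim flange 52 mm in diameter at its bottom end, 5 mm high. Point: its centre, half-way up (23 mm over its underside, where the rim stands); z points up out of the foot, x and y have no visible mark. At the start it stands loose on the foot of one of the two large cups (either one); nothing interlocks.
- small_square_mid (a point): Small square bisque-fired clay cup (pale, unglazed) standing foot up, 46 mm tall overall. Upright plain walls 40 mm across, with a rim flange 47 mm across at its bottom end, 5 mm high. Point: its centre, half-way up (23 mm over its underside, where the rim stands); z points up out of the foot, x and y run square to its walls. At the start it stands loose on the foot of one of the two large cups (either one); nothing interlocks.
- bat_big_round_top (a point): The bat (work board) of the large round cup: a round disc 100 mm in diameter. Dark brown hardboard, flat, 12 mm thick, fixed to the table. Point: centre of its top face, 12 mm above the table; z up.
- bat_big_square_top (a point): The bat of the large square cup: a square board 92 mm across, x and y square to its edges. Dark brown hardboard, flat, 12 mm thick, fixed to the table. Point: centre of its top face, 12 mm above the table; z up.
- bat_small_round_top (a point): The bat of the small round cup: a round disc 74 mm in diameter. Dark brown hardboard, flat, 12 mm thick, fixed to the table. Point: centre of its top face, 12 mm above the table; z up.
- bat_small_square_top (a point): The bat of the small square cup: a square board 66 mm across, x and y square to its edges. Dark brown hardboard, flat, 12 mm thick, fixed to the table. Point: centre of its top face, 12 mm above the table; z up.
- wax_jar_mid (a point): Bystander: closed white jar with a black lid, 52 mm in diameter, 62 mm tall, standing loose on the table. Point: its centre. Leave it alone.
- wood_rib_mid (a point): Bystander: loose flat wooden potter's rib lying on the table, 55 x 95 x 8 mm (x, y, z). Point: its centre. Leave it alone.

How it is judged (in metres and radians):
At the end, for the whole second after the job is handed in: Each of the four cups stands foot up and level (within 0.08 rad) on the bat of its own shape and size, its centre within 12 mm of the bat's centre horizontally and its rim resting on the bat (height within 4 mm), at rest and released (horizontal distance between big_round_mid and bat_big_round_top below 0.012 m and z of big_round_mid in the frame of bat_big_round_top between 0.026 and 0.034 m and angle between each of big_round_mid, big_square_mid, small_round_mid, small_square_mid's own z axis and vertical below 0.08 rad and linear speed of each of big_round, big_square, small_round, small_square below 0.01 m/s and horizontal distance between big_square_mid and bat_big_square_top below 0.012 m and z of big_square_mid in the frame of bat_big_square_top between 0.026 and 0.034 m and horizontal distance between small_round_mid and bat_small_round_top below 0.012 m and z of small_round_mid in the frame of bat_small_round_top between 0.019 and 0.027 m and horizontal distance between small_square_mid and bat_small_square_top below 0.012 m and z of small_square_mid in the frame of bat_small_square_top between 0.019 and 0.027 m); the robot touches nothing.
It fails at once if a cup is tipped over (more than 0.6 rad from upright) (angle between any of big_round_mid, big_square_mid, small_round_mid, small_square_mid's own z axis and vertical above 0.6 rad).
It fails at once if a cup is dropped (moving faster than 0.65 m/s while no finger touches it: a free fall of about 20 mm) ((contact force between the fingers and big_round below 0.05 N and linear speed of big_round above 0.65 m/s) or (contact force between the fingers and big_square below 0.05 N and linear speed of big_square above 0.65 m/s) or (contact force between the fingers and small_round below 0.05 N and linear speed of small_round above 0.65 m/s) or (contact force between the fingers and small_square below 0.05 N and linear speed of small_square above 0.65 m/s)).
It fails at once if the jar or the wooden rib is moved more than 15 mm (distance of any of wax_jar_mid, wood_rib_mid from where it was at the start of the episode above 0.015 m).
It also fails if it takes over 141 s, if anything falls off the work surface, if the arm or the gripper's body presses on something with over 40 N, if the wrist force passes 120 N, or if a joint passes its speed limit or range.

ROBOT

A 6-joint arm with a two-finger parallel gripper is mounted at the origin on the work surface. World frame = base frame: x ahead of the robot, y to its left, z up, the work surface at z = 0. Lengths are in m, angles in degrees, forces in N, time in s.
With the tool pointing down it reaches from about 0.4 to 0.825 m from the base axis. Payload 7 kg.
Tool frame: the origin (TCP) lies midway between the tips of the shut fingers; the grasp point (between the pads) lies hold_point_z behind it (hold_point_z is the distance from the TCP to the grasp point, in m); z points along the fingers, y is the line along which they close (so a half turn about z gives the same grasp; the last joint's range is limited). The gripper opens to 88 mm and grips with 3 to 60 N. Pads are 19 mm wide; open, the fingers measure 130 mm over their backs; the gripper's body (78 mm by 193 mm) begins 47 mm behind the grasp point.
Start: joints at [-51.56, 20.546, 0.682, 0, -70.136, -16.507], TCP at [0.252, -0.626, 0.227] pointing down, gripper open.
Joint ranges: [-176.03, 176.03], [-82.01, 121.73], [-58.28, 71.71], [-173.87, 95.51], [-174.79, -0.11], [-173.66, 173.66]. Speed limits (degrees/s): [136.94, 136.94, 172.46, 180, 180, 180].

INTERFACE

Orientations are given as [roll, pitch, yaw] about the fixed x, y, z axes, in that order (R = Rz(yaw) Ry(pitch) Rx(roll)).
In Python, from plant import * gives the robot as it stands.
- The arm moves only by the tool step_arm, never from a script. Its argument "steps" is a list that holds one entry, the list of rows, each a list of 6 numbers: the shift along the tool's x, y, z scaled (see below), then the turn, a rotation vector about the tool's x, y, z scaled (see below). In form: [[[tx, ty, tz, wx, wy, wz], ...]]. A call has 1 to 20 rows; each row is the pose to reach, as a shift and turn from the pose commanded when the call began, along the tool's axes at that moment; what a row does not reach only later rows make up. The controller multiplies each number of a shift by 100 mm and each number of a turn by 0.5 rad. A row lasts 1/10 s, in which the tool goes at most 50 mm and 8.59 degrees, less where a joint would pass 70% of its speed; a pose out of reach is approached as far as the arm can. A call with a number of a shift or a turn outside -1 to 1 is refused whole. A call with a gripper value outside its range is refused whole. "jaw" is the closure in counts, from 0 (fully open) to 255 (shut), set as the call begins (left out, the last holds). The fingers move at their own pace and stop on an object; the grip force is fixed at half the most. Time passes only in rows, so rows that repeat a pose let the fingers close. It gives the time, the measured TCP pose, the force, the opening and the grip force at its end, in the units of the state.
- get_obs(): the state, without advancing time (a new reading comes with each control period).
- snapshot(name): name is "scene" or "top" or "wrist"; returns (picture, depth): 400x640x3 uint8, red, green, blue; 400x640 float32, m along the optical axis (not along the pixel's ray), 0 where there is no reading.
- calibration(name): a dict with "mtx" (3x3 intrinsics, pixels), "rvec" (rotation vector, rad) and "tvec" (3), from world to camera coordinates, as OpenCV has them. Camera axes: x right, y down, z forward; pixel columns grow to the right and rows downward; lengths in m; the calibration is good to about 2 mm. The wrist camera is an equidistant fisheye: a pixel r from the principal point sees the ray r / f radians off the axis. A picture is of the moment at which its call begins: read the wrist's pose just before it. calibration takes no time and is no camera call; for the wrist camera it gives the pose at the moment of the call.
- close_job(): hands the job in; it is judged then, once.
The state is a dict: "clock": time; "joint_pos": joint angles; "qvel": joint speeds; "tau": joint torques, N m; "tool_pos": TCP position; "orientation": TCP orientation; "force": force on the tool from outside, world axes, zero at the start; "moment": the same for the moment, N m; "opening": finger opening in m; "gripper_force": force on a finger pad.
Only numpy, scipy, OpenCV 4.12 (cv2) and the standard library are available. Lean on these libraries where they do the work, as an engineer would, in place of code of your own. Each camera call takes 0.05 s, during which the arm holds its last target. There are 200 camera calls.

## Working session

There is one attempt and no reset: what is moved stays moved. The work goes in short steps, Python scripts to look and compute and a tool call to move; the robot and the scene stay as the last step left them, time stands still between calls to the robot, and variables do not carry over. Pictures are saved under pics/ and viewed, at most 14 in all, crops included, and the job is handed in when it is done.

Besides the shell and the picture viewer there is one more tool, called after "Emit:" by a JSON object that holds its "fn" and its "kwargs". step_arm: Moves the arm, as the interface text tells. Its arguments: {"type":"object","properties":{"steps":{"type":"array","items":{"type":"array","items":{"type":"array","items":{"type":"number","minimum":-1,"maximum":1}}}},"jaw":{"type":"number"}},"required":["steps"]}

```bash
ls; mkdir -p pics
python3 - <<'E'
from plant import *
import cv2,numpy as np
o=get_obs();print(o)
for n in("scene","top"):
    p,d=snapshot(n);cv2.imwrite(f"pics/{n}0.png",p[:,:,::-1]);np.savez(f"{n}0.npz",p=p,d=d)
    c=calibration(n);R=cv2.Rodrigues(np.array(c["rvec"],float))[0];print(n,c["mtx"],(-R.T@np.array(c["tvec"]).ravel()),R[2])
E
```

```text
pics
{'clock': 0.0, 'joint_pos': array([-5.15607924e+01,  2.05916670e+01,  6.34814671e-01, -2.14013731e-02,
       -7.01358469e+01, -1.65049759e+01]), 'qvel': array([ 0.06371487, -0.02197553,  0.10292628, -0.13965806, -0.02622013,
       -0.01612163]), 'tau': array([-4.03969289e-04, -5.82724893e+01,  2.93044960e+01,  6.99740231e+00,
        6.80366720e-03, -1.69117775e-04]), 'tool_pos': array([ 0.25192285, -0.62570437,  0.22562395]), 'orientation': array([ 1.79905404e+02, -7.04873896e-03, -1.58073051e+02]), 'force': array([ 0.3563408 ,  0.10990331, -0.17842877]), 'moment': array([-0.04497633,  0.02172479,  0.03136283]), 'gripper_force': 0.0, 'opening': 0.08786529034459115}
scene [[433.7078034    0.         318.84806718]
 [  0.         433.7078034  197.33556884]
 [  0.           0.           1.        ]] [ 1.22083532 -0.47134666  0.83950981] [-0.62143697  0.42543939 -0.6578886 ]
top [[386.2711821    0.         323.5081565 ]
 [  0.         386.2711821  197.13015351]
 [  0.           0.           1.        ]] [0.4012777  0.01210797 1.08887545] [ 0.13271215 -0.00696579 -0.99113014]
```

View pics/top0.png

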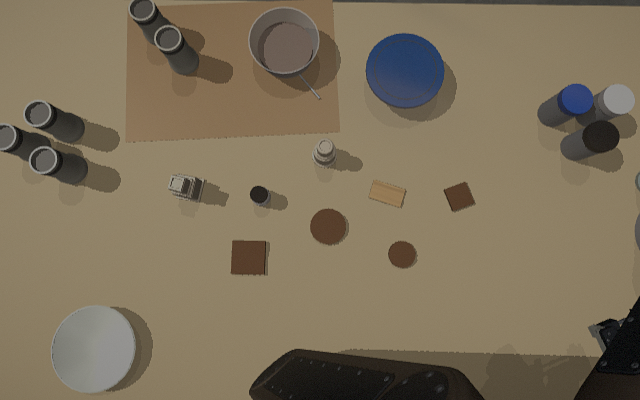

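View pics/scene0.png

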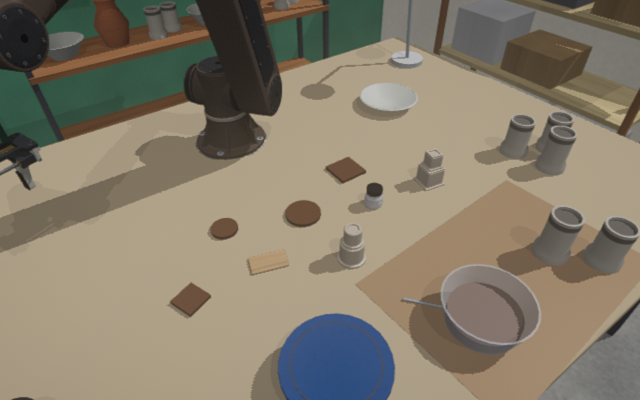

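The top view shows the round stack at (324,152), the square stack at (186,186), the jar at (260,194) and the rib at (388,193). The bats are big square (249,258), big round (328,226), small round (402,254) and small square (459,196). The scene view confirms that each small cup sits on the large cup of its own shape.

```bash
cat > h.py <<'E'
from plant import *
import cv2,numpy as np
def cam(n):
    c=calibration(n);R=cv2.Rodrigues(np.array(c["rvec"],float))[0];return np.array(c["mtx"]),R,np.array(c["tvec"],float).ravel()
def ray(n,uv,z):
    K,R,t=cam(n);uv=np.atleast_2d(uv).astype(float)
    C=-R.T@t;d=np.c_[uv,np.ones(len(uv))]@np.linalg.inv(K).T@R
    return C+d*((z-C[2])/d[:,2])[:,None]
def proj(n,P):
    K,R,t=cam(n);p=(K@(R@np.atleast_2d(P).T+t[:,None])).T;return p[:,:2]/p[:,2:]
def cloud(n,d):
    K,R,t=cam(n);v,u=np.indices(d.shape);q=np.stack([u,v,np.ones_like(u)],-1)@np.linalg.inv(K).T*d[...,None]
    P=(q-t)@R;P[d==0]=np.nan;return P
E
python3 - <<'E'
from h import *
for n in("top","scene"):
    f=np.load(n+"0.npz");p,d=f["p"],f["d"];P=cloud(n,d)
    hsv=cv2.cvtColor(p,cv2.COLOR_RGB2HSV);
    print(n,"bat hsv",hsv[226,328] if n=="top" else hsv[213,303])
    m=((hsv[...,2]<130)&(hsv[...,1]>90)&((hsv[...,0]<18))).astype(np.uint8)
    m=cv2.morphologyEx(m,cv2.MORPH_OPEN,np.ones((3,3)))
    for c in cv2.findContours(m,0,1)[0]:
        a=cv2.contourArea(c)
        if not 150<a<2500: continue
        w=ray(n,c[:,0],0.012)[:,:2]
        if not(.2<w[:,0].mean()<.9): continue
        r=cv2.minAreaRect((w*1000).astype(np.float32));e=cv2.minEnclosingCircle((w*1000).astype(np.float32))
        M=cv2.moments((w*1e3).astype(np.float32)[:,None]);k=(M['m10']/M['m00'],M['m01']/M['m00'])
        print("bat",np.round(k,1),"rect",np.round(r[0],1),np.round(r[1],1),round(r[2],1),"A",round(M['m00']))
    # stacks by height
    for nm,xy in (("round",(324,152)),("square",(186,186)),("jar",(260,194))) if n=="top" else (("round",(352,240)),("square",(431,168)),("jar",(374,195))):
        s=np.s_[xy[1]-35:xy[1]+35,xy[0]-35:xy[0]+35];Q=P[s].reshape(-1,3);Q=Q[~np.isnan(Q[:,0])]
        for lo,hi in ((.098,.112),(.054,.067)):
            q=Q[(Q[:,2]>lo)&(Q[:,2]<hi)]
            if len(q)<8: continue
            r=cv2.minAreaRect((q[:,:2]*1e3).astype(np.float32));print(nm,lo,len(q),"med z",np.median(q[:,2]).round(4),"rect",np.round(r[0],1),np.round(r[1],1),round(r[2],1),"rng",q.min(0).round(3),q.max(0).round(3))
E
```

```text
top bat hsv [ 13 129  87]
bat [ 389.  -212.4] rect [ 389.1 -212.1] [73.8 70.7] 72.0 A 4048
bat [377.3 211.3] rect [376.3 210.9] [89.7 93.6] 0.5 A 7885
bat [464.7  -7.5] rect [464.7  -7.3] [94.6 97.6] 0.5 A 7371
bat [ 552.4 -376.8] rect [ 552.2 -376.7] [65.5 68.9] 20.6 A 4128
bat [877.7 139.1] rect [878.6 140.8] [184.6  81.2] 70.9 A 8640
round 0.098 223 med z 0.1056 rect [667.6   3.7] [43.  39.3] 0.6 rng [ 0.646 -0.016  0.1  ] [0.689 0.023 0.111]
round 0.054 130 med z 0.0618 rect [661.5   3. ] [48.2 58. ] 2.2 rng [ 0.637 -0.026  0.055] [0.687 0.032 0.067]
square 0.098 241 med z 0.1057 rect [565.4 383.7] [39.2 39.6] 76.7 rng [0.543 0.363 0.099] [0.588 0.407 0.112]
square 0.054 192 med z 0.0608 rect [567.4 381.5] [57.5 58.1] 78.8 rng [0.536 0.349 0.054] [0.599 0.415 0.067]
jar 0.054 230 med z 0.0636 rect [544.6 180.5] [45.1 43.4] 0.1 rng [0.522 0.159 0.055] [0.567 0.202 0.067]
scene bat hsv [ 13 112 105]
bat [ 554.3 -378.6] rect [ 553.9 -378.6] [68.2 65.3] 21.2 A 4163
bat [ 390.3 -214.7] rect [ 390.4 -215.3] [70.4 76.4] 81.1 A 4166
bat [465.2  -9.8] rect [465.1 -10.8] [93.  98.2] 54.9 A
[... 161 characters left out ...]
237.6 1495. ] [397.4 456.6] 1.4 A 67331
round 0.098 224 med z 0.1054 rect [668.8   1.3] [40.4 42.3] 51.6 rng [ 0.644 -0.021  0.098] [0.689 0.023 0.111]
round 0.054 177 med z 0.0613 rect [673.5  -4.4] [61.4 46.4] 45.2 rng [ 0.637 -0.028  0.054] [0.699 0.03  0.067]
square 0.098 151 med z 0.1055 rect [563.5 381.6] [40.6 42.9] 77.9 rng [0.54  0.358 0.098] [0.586 0.402 0.111]
square 0.054 153 med z 0.0611 rect [567.2 378.8] [58.9 57.7] 78.9 rng [0.535 0.348 0.054] [0.6   0.406 0.067]
jar 0.098 107 med z 0.1058 rect [661.6   7. ] [40.5 23.6] 49.9 rng [ 0.644 -0.014  0.102] [0.682 0.023 0.111]
jar 0.054 170 med z 0.0628 rect [544.7 177.1] [45.5 43.5] 16.3 rng [0.522 0.155 0.054] [0.568 0.2   0.067]
```

Emit:
{"fn": "step_arm", "kwargs": {"steps": [[[0, 0, 0, 0, 0, 0.25], [0, 0, 0, 0, 0, 0.5], [0, 0, 0, 0, 0, 0.765], [0, 0, 0, 0, 0, 0.765], [0, 0, 0, 0, 0, 0.765], [0, 0, 0, 0, 0, 0.765]]], "jaw": 0}}

```text
clock: 0.7
tool_pos: [0.2521, -0.6261, 0.2264]
orientation: [180.0, -0.0, -179.8]
force: [0.6, 0.1, -0.1]
opening: 0.0873
gripper_force: 0.0
```

```bash
python3 -c "
import plant
print([n for n in dir(plant) if n[0]!='_'])
print(getattr(plant,'hold_point_z',None))
o=plant.get_obs();print(o['tool_pos'],o['orientation'],o['joint_pos'])
print({k:v for k,v in vars(plant).items() if isinstance(v,(int,float,str)) and k[0]!='_'})"
```

```text
['PlanningError', 'calibration', 'close_job', 'get_obs', 'hold_point_z', 'snapshot']
0.0188
[ 0.25206042 -0.62605672  0.22639402] [ 1.79984463e+02 -9.38225961e-03 -1.79812947e+02] [-5.15602021e+01  2.05547240e+01  6.73386671e-01 -2.39411944e-03
 -7.01366726e+01 -3.82519323e+01]
{'hold_point_z': 0.0188}
```

Emit:
{"fn": "step_arm", "kwargs": {"steps": [[[-0.1, 0.15, 0, 0, 0, 0], [-0.3, 0.45, 0, 0, 0, 0], [-0.6, 0.9, 0, 0, 0, 0], [-0.6, 0.9, 0, 0, 0, 0]]]}}

```text
clock: 1.1
tool_pos: [0.3145, -0.5323, 0.227]
orientation: [180.0, 0.1, -179.7]
force: [0.1, -0.1, 0.1]
opening: 0.088
gripper_force: 0.0
```

Emit:
{"fn": "step_arm", "kwargs": {"steps": [[[-0.2, 0.3, 0, 0, 0, 0], [-0.4, 0.6, 0, 0, 0, 0], [-0.6, 0.9, 0, 0, 0, 0]]]}}

```text
clock: 1.4
tool_pos: [0.3726, -0.4446, 0.2267]
orientation: [-180.0, 0.0, -179.9]
force: [0.9, -0.7, -0.1]
opening: 0.0877
gripper_force: 0.0
```

Emit:
{"fn": "step_arm", "kwargs": {"steps": [[[-0.2, 0.3, 0, 0, 0, 0], [-0.4, 0.6, 0, 0, 0, 0], [-0.6, 0.9, 0, 0, 0, 0]]]}}

```text
clock: 1.7
tool_pos: [0.4327, -0.3544, 0.2268]
orientation: [-180.0, 0.0, -179.9]
force: [1.4, 0.2, 0.8]
opening: 0.0877
gripper_force: 0.0
```

Emit:
{"fn": "step_arm", "kwargs": {"steps": [[[-0.2, 0.3, 0, 0, 0, 0], [-0.4, 0.6, 0, 0, 0, 0], [-0.6, 0.9, 0, 0, 0, 0]]]}}

```text
clock: 2.0
tool_pos: [0.4926, -0.2643, 0.2268]
orientation: [-180.0, 0.0, -179.9]
force: [0.3, -0.5, -0.1]
opening: 0.0876
gripper_force: 0.0
```

Emit:
{"fn": "step_arm", "kwargs": {"steps": [[[-0.2, 0.3, 0, 0, 0, 0], [-0.4, 0.6, 0, 0, 0, 0], [-0.6, 0.9, 0, 0, 0, 0]]]}}

```text
clock: 2.3
tool_pos: [0.5525, -0.1743, 0.2268]
orientation: [180.0, 0.0, -179.9]
force: [0.1, -0.1, 0.4]
opening: 0.0875
gripper_force: 0.0
```

Emit:
{"fn": "step_arm", "kwargs": {"steps": [[[-0.2, 0.3, 0, 0, 0, 0], [-0.4, 0.6, 0, 0, 0, 0], [-0.6, 0.9, 0, 0, 0, 0]]]}}

```text
clock: 2.6
tool_pos: [0.6124, -0.0843, 0.2268]
orientation: [180.0, 0.0, -179.9]
force: [0.7, -1.2, 0.4]
opening: 0.0873
gripper_force: 0.0
```

Emit:
{"fn": "step_arm", "kwargs": {"steps": [[[-0.2, 0.3, 0, 0, 0, 0], [-0.4, 0.6, 0, 0, 0, 0], [-0.56, 0.88, 0, 0, 0, 0], [-0.56, 0.88, 0, 0, 0, 0], [-0.56, 0.88, 0, 0, 0, 0], [-0.56, 0.88, 0, 0, 0, 0]]]}}

```text
clock: 3.2
tool_pos: [0.6674, 0.0017, 0.2266]
orientation: [-180.0, -0.0, -179.9]
force: [0.3, 0.3, -0.4]
opening: 0.0876
gripper_force: 0.0
```

Run:
```python
from h import *
o=get_obs();c=calibration("wrist");p,d=snapshot("wrist");cv2.imwrite("pics/w1.png",p[:,:,::-1])
R=cv2.Rodrigues(np.array(c["rvec"],float))[0];t=np.array(c["tvec"],float).ravel()
print(o["tool_pos"],o["orientation"],o["joint_pos"],c["mtx"],-R.T@t,R[2])
f=c["mtx"][0][0]
# depth cloud, fisheye
K=np.array(c["mtx"]);v,u=np.indices(d.shape);a=(u-K[0,2])/K[0,0];b=(v-K[1,2])/K[1,1];r=np.hypot(a,b)+1e-9
q=np.stack([np.tan(r)*a/r,np.tan(r)*b/r,np.ones_like(r)],-1)*d[...,None];q[(r>1.4)|(d==0)]=np.nan
P=(q-t)@R;P=P.reshape(-1,3)
for lo,hi in((.1,.112),(.055,.066)):
    k=P[(P[:,2]>lo)&(P[:,2]<hi)&(abs(P[:,0]-.668)<.05)&(abs(P[:,1])<.05)]
    if len(k)>20:print(lo,len(k),np.median(k,0).round(4),cv2.minAreaRect((k[:,:2]*1e3).astype(np.float32)))
```

```text
[0.66742144 0.00171873 0.22658545] [-1.79993521e+02 -1.57621348e-02 -1.79949105e+02] [ 1.68493091e+01  1.98497062e+01 -3.44460299e-01  1.75496177e-03
 -6.98227955e+01 -1.06799019e+02] [[309.70691629   0.         316.98873138]
 [  0.         309.70691629 200.428425  ]
 [  0.           0.           1.        ]] [0.59500195 0.00175353 0.38427226] [ 2.64796623e-01  2.23342570e-04 -9.64304256e-01]
0.1 1669 [0.6672 0.0028 0.104 ] ((667.7406616210938, 2.773540496826172), (43.92557144165039, 42.99245071411133), 82.53600311279297)
0.055 746 [0.6496 0.0029 0.0594] ((660.2036743164062, 2.227132797241211), (46.77943420410156, 61.87217330932617), 1.7936081886291504)
```

View pics/w1.png

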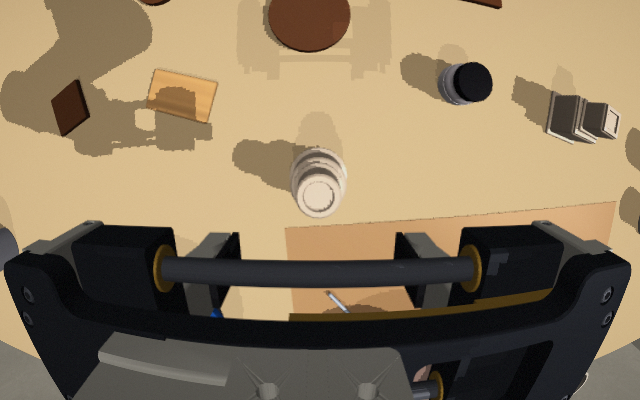

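The wrist view shows the round stack at (318,180), under the tool. It measures (0.6677, 0.0028), matching the other cameras, so I'll descend and grip.

Emit:
{"fn": "step_arm", "kwargs": {"steps": [[[0, 0.01, 0.2, 0, 0, 0], [0, 0.01, 0.5, 0, 0, 0], [0, 0.01, 0.8, 0, 0, 0], [0, 0.01, 1.0, 0, 0, 0]]]}}

```text
clock: 3.65
tool_pos: [0.6666, 0.0019, 0.1249]
orientation: [180.0, -0.1, 179.9]
force: [0.4, 0.2, 0.6]
opening: 0.0876
gripper_force: 0.0
```

Emit:
{"fn": "step_arm", "kwargs": {"steps": [[[0, 0, 0.15, 0, 0, 0], [0, 0, 0.3, 0, 0, 0], [0, 0, 0.45, 0, 0, 0], [0, 0, 0.55, 0, 0, 0], [0, 0, 0.59, 0, 0, 0], [0, 0, 0.59, 0, 0, 0], [0, 0, 0.59, 0, 0, 0]]]}}

```text
clock: 4.35
tool_pos: [0.6684, 0.0031, 0.0682]
orientation: [180.0, 0.1, -180.0]
force: [-0.6, 0.0, 0.3]
opening: 0.0875
gripper_force: 0.0
```

Emit:
{"fn": "step_arm", "kwargs": {"steps": [[[0, 0, 0, 0, 0, 0], [0, 0, 0, 0, 0, 0], [0, 0, 0, 0, 0, 0], [0, 0, 0, 0, 0, 0], [0, 0, 0, 0, 0, 0], [0, 0, 0, 0, 0, 0], [0, 0, 0, 0, 0, 0], [0, 0, 0, 0, 0, 0], [0, 0, 0, 0, 0, 0], [0, 0, 0, 0, 0, 0], [0, 0, 0, 0, 0, 0], [0, 0, 0, 0, 0, 0]]], "jaw": 255}}

```text
clock: 5.55
tool_pos: [0.6679, 0.003, 0.0676]
orientation: [180.0, -0.0, -180.0]
force: [-1.3, -0.1, 0.3]
opening: 0.0439
gripper_force: 30.0
```

Emit:
{"fn": "step_arm", "kwargs": {"steps": [[[0, 0, -0.03, 0, 0, 0], [0, 0, -0.1, 0, 0, 0], [0, 0, -0.25, 0, 0, 0], [0, 0, -0.4, 0, 0, 0], [0, 0, -0.6, 0, 0, 0], [0, 0, -0.8, 0, 0, 0], [0, 0, -0.95, 0, 0, 0], [0, 0, -1.0, 0, 0, 0]]]}}

```text
clock: 6.35
tool_pos: [0.6692, 0.0032, 0.1713]
orientation: [180.0, 0.3, -180.0]
force: [0.6, 0.5, -0.8]
opening: 0.0441
gripper_force: 30.0
```

Emit:
{"fn": "step_arm", "kwargs": {"steps": [[[0.05, -0.04, 0, 0, 0, 0], [0.15, -0.12, 0, 0, 0, 0], [0.3, -0.23, 0, 0, 0, 0], [0.45, -0.35, 0, 0, 0, 0], [0.6, -0.47, 0, 0, 0, 0], [0.75, -0.58, 0, 0, 0, 0], [0.93, -0.72, 0, 0, 0, 0]]]}}

```text
clock: 7.05
tool_pos: [0.5729, -0.07, 0.1665]
orientation: [-180.0, -0.1, -180.0]
force: [-0.8, 0.3, -0.6]
opening: 0.0437
gripper_force: 30.0
```

Emit:
{"fn": "step_arm", "kwargs": {"steps": [[[0.15, -0.12, 0, 0, 0, 0], [0.3, -0.23, 0, 0, 0, 0], [0.45, -0.35, 0, 0, 0, 0], [0.6, -0.47, 0, 0, 0, 0], [0.75, -0.58, 0, 0, 0, 0], [0.93, -0.72, 0, 0, 0, 0]]]}}

```text
clock: 7.65
tool_pos: [0.4809, -0.1419, 0.1676]
orientation: [-180.0, 0.0, -180.0]
force: [-1.1, -0.8, -0.7]
opening: 0.0431
gripper_force: 30.0
```

Emit:
{"fn": "step_arm", "kwargs": {"steps": [[[0.15, -0.12, 0, 0, 0, 0], [0.3, -0.23, 0, 0, 0, 0], [0.45, -0.35, 0, 0, 0, 0], [0.6, -0.47, 0, 0, 0, 0], [0.75, -0.58, 0, 0, 0, 0], [0.88, -0.68, 0, 0, 0, 0], [0.93, -0.72, 0, 0, 0, 0], [0.93, -0.72, 0, 0, 0, 0], [0.93, -0.72, 0, 0, 0, 0], [0.93, -0.72, 0, 0, 0, 0]]]}}

```text
clock: 8.65
tool_pos: [0.3895, -0.2129, 0.1676]
orientation: [-180.0, 0.0, -180.0]
force: [0.4, -0.3, -1.3]
opening: 0.0434
gripper_force: 30.0
```

```bash
cat >> h.py <<'E'
def wray(c,uv,z):
    K=np.array(c["mtx"]);R=cv2.Rodrigues(np.array(c["rvec"],float))[0];t=np.array(c["tvec"],float).ravel()
    a=(np.asarray(uv,float)-K[:2,2])/K[0,0];r=np.linalg.norm(a,axis=1)[:,None]+1e-9
    d=np.c_[np.sin(r)*a/r,np.cos(r)]@R;C=-R.T@t
    return C+d*((z-C[2])/d[:,2])[:,None]
def wristbats(name):
    o=get_obs();c=calibration("wrist");p,d=snapshot("wrist");cv2.imwrite(f"pics/{name}.png",p[:,:,::-1])
    h=cv2.cvtColor(p,cv2.COLOR_RGB2HSV);m=((h[...,2]<130)&(h[...,1]>90)&(h[...,0]<18)).astype(np.uint8)
    m=cv2.morphologyEx(m,cv2.MORPH_OPEN,np.ones((3,3)))
    print(o["tool_pos"].round(4),o["orientation"].round(2),o["joint_pos"].round(1))
    for k in cv2.findContours(m,0,1)[0]:
        if cv2.contourArea(k)<300: continue
        w=(wray(c,k[:,0],.012)[:,:2]*1e3).astype(np.float32)
        if abs(w).max()>1500: continue
        print(cv2.boundingRect(k),"rect",np.round(np.concatenate(cv2.minAreaRect(w)[:2]),1),"circ",np.round(cv2.minEnclosingCircle(w)[0],1),round(cv2.minEnclosingCircle(w)[1],1))
E
python3 -c "
from h import *
wristbats('w2')"
```

```text
[ 0.3895 -0.2129  0.1676] [-1.8000e+02  1.0000e-02 -1.7996e+02] [ -3.1   1.2 -32.1   0.  -56.7 -86.9]
(281, 150, 69, 59) rect [ 380.8 -214.9   71.    61.3] circ [ 386.1 -214.6] 36.5
(577, 149, 15, 63) rect [374.1 158.4  15.1  89.4] circ [374.2 161.1] 44.8
```

View pics/w2.png

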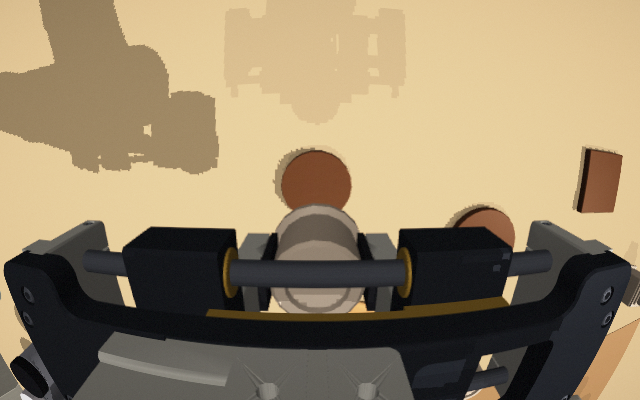

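The wrist view shows the small round bat at (315,182), directly under the held cup. Its centre agrees to about 2 mm, so I'll lower.

Emit:
{"fn": "step_arm", "kwargs": {"steps": [[[0.01, -0.01, 0.1, 0, 0, 0], [0.01, -0.01, 0.3, 0, 0, 0], [0.01, -0.01, 0.5, 0, 0, 0], [0.01, -0.01, 0.7, 0, 0, 0], [0.01, -0.01, 0.9, 0, 0, 0], [0.01, -0.01, 1.0, 0, 0, 0]]]}}

```text
clock: 9.3
tool_pos: [0.3868, -0.2138, 0.0655]
orientation: [180.0, -0.2, -180.0]
force: [0.2, 0.7, -0.2]
opening: 0.0435
gripper_force: 30.0
```

Emit:
{"fn": "step_arm", "kwargs": {"steps": [[[0, 0, 0.1, 0, 0, 0], [0, 0, 0.2, 0, 0, 0], [0, 0, 0.3, 0, 0, 0], [0, 0, 0.38, 0, 0, 0], [0, 0, 0.43, 0, 0, 0], [0, 0, 0.46, 0, 0, 0], [0, 0, 0.47, 0, 0, 0], [0, 0, 0.475, 0, 0, 0], [0, 0, 0.475, 0, 0, 0], [0, 0, 0.475, 0, 0, 0]]]}}

```text
clock: 10.3
tool_pos: [0.3882, -0.2141, 0.0203]
orientation: [-180.0, 0.0, -180.0]
force: [0.3, 0.2, -0.5]
opening: 0.044
gripper_force: 30.0
```

Emit:
{"fn": "step_arm", "kwargs": {"steps": [[[0, 0, 0.005, 0, 0, 0], [0, 0, 0.01, 0, 0, 0], [0, 0, 0.01, 0, 0, 0], [0, 0, 0.01, 0, 0, 0]]]}}

```text
clock: 10.7
tool_pos: [0.3881, -0.2141, 0.0195]
orientation: [-180.0, 0.0, -180.0]
force: [-1.2, -0.3, 5.5]
opening: 0.0433
gripper_force: 30.0
```

Emit:
{"fn": "step_arm", "kwargs": {"steps": [[[0, 0, 0, 0, 0, 0], [0, 0, 0, 0, 0, 0], [0, 0, 0, 0, 0, 0], [0, 0, 0, 0, 0, 0], [0, 0, 0, 0, 0, 0], [0, 0, 0, 0, 0, 0], [0, 0, 0, 0, 0, 0], [0, 0, 0, 0, 0, 0], [0, 0, 0, 0, 0, 0], [0, 0, 0, 0, 0, 0]]], "jaw": 0}}

```text
clock: 11.7
tool_pos: [0.388, -0.2141, 0.0191]
orientation: [180.0, 0.0, -180.0]
force: [-0.5, -0.7, -0.7]
opening: 0.0876
gripper_force: 0.0
```

Emit:
{"fn": "step_arm", "kwargs": {"steps": [[[0, 0, -0.05, 0, 0, 0], [0, 0, -0.2, 0, 0, 0], [0, 0, -0.45, 0, 0, 0], [0, 0, -0.7, 0, 0, 0], [0, 0, -0.9, 0, 0, 0], [0, 0, -1, 0, 0, 0], [0, 0, -1, 0, 0, 0]]]}}

```text
clock: 12.4
tool_pos: [0.3888, -0.2142, 0.1203]
orientation: [-180.0, 0.2, -180.0]
force: [0.4, -0.8, -0.3]
opening: 0.0876
gripper_force: 0.0
```

Emit:
{"fn": "step_arm", "kwargs": {"steps": [[[-0.2, 0.15, 0, 0, 0, 0], [-0.5, 0.39, 0, 0, 0, 0], [-0.93, 0.72, 0, 0, 0, 0], [-0.93, 0.72, 0, 0, 0, 0]]]}}

```text
clock: 12.8
tool_pos: [0.4844, -0.1399, 0.1179]
orientation: [-180.0, 0.0, -179.8]
force: [-0.9, -0.3, -0.6]
opening: 0.0876
gripper_force: 0.0
```

Emit:
{"fn": "step_arm", "kwargs": {"steps": [[[-0.3, 0.24, 0, 0, 0, 0], [-0.6, 0.48, 0, 0, 0, 0], [-0.93, 0.72, 0, 0, 0, 0]]]}}

```text
clock: 13.1
tool_pos: [0.5739, -0.0692, 0.1176]
orientation: [-180.0, -0.1, 180.0]
force: [-0.0, -0.5, 0.3]
opening: 0.0875
gripper_force: 0.0
```

Emit:
{"fn": "step_arm", "kwargs": {"steps": [[[-0.3, 0.24, 0, 0, 0, 0], [-0.6, 0.48, 0, 0, 0, 0], [-0.85, 0.66, 0, 0, 0, 0], [-0.94, 0.72, 0, 0, 0, 0], [-0.94, 0.72, 0, 0, 0, 0], [-0.94, 0.72, 0, 0, 0, 0], [-0.94, 0.72, 0, 0, 0, 0]]]}}

```text
clock: 13.8
tool_pos: [0.6668, 0.0012, 0.1187]
orientation: [-180.0, -0.1, 180.0]
force: [0.6, -0.4, 0.4]
opening: 0.0876
gripper_force: 0.0
```

Run:
```python
from h import *
o=get_obs();print(o["tool_pos"],o["orientation"])
c=calibration("wrist");p,d=snapshot("wrist");p2,d2=snapshot("top");cv2.imwrite("pics/t3.png",p2[:,:,::-1]);cv2.imwrite("pics/w3.png",p[:,:,::-1])
K=np.array(c["mtx"]);R=cv2.Rodrigues(np.array(c["rvec"],float))[0];t=np.array(c["tvec"],float).ravel()
v,u=np.indices(d.shape);a=(u-K[0,2])/K[0,0];b=(v-K[1,2])/K[1,1];r=np.hypot(a,b)+1e-9
q=np.stack([np.tan(r)*a/r,np.tan(r)*b/r,np.ones_like(r)],-1)*d[...,None];q[(r>1.4)|(d==0)]=np.nan
P=((q-t)@R).reshape(-1,3)
k=P[(P[:,2]>.055)&(P[:,2]<.066)&(abs(P[:,0]-.668)<.05)&(abs(P[:,1])<.04)]
print("biground",len(k),cv2.minAreaRect((k[:,:2]*1e3).astype(np.float32)))
P=cloud("top",d2).reshape(-1,3);k=P[(P[:,2]>.05)&(P[:,2]<.066)&(abs(P[:,0]-.389)<.04)&(abs(P[:,1]+.214)<.04)]
print("small placed",len(k),cv2.minAreaRect((k[:,:2]*1e3).astype(np.float32)))
```

```text
[0.66683227 0.00120208 0.11866405] [-1.79993738e+02 -6.06287280e-02  1.79973600e+02]
biground 5014 ((667.2838134765625, 2.7663841247558594), (61.34007263183594, 61.23636245727539), 45.23513412475586)
small placed 223 ((388.12298583984375, -212.0757293701172), (39.47287368774414, 42.79149627685547), 0.4242797791957855)
```

Small round cup is placed. Next is the big round cup, which measures (667.3, 2.8) with a 61 mm wall.

Emit:
{"fn": "step_arm", "kwargs": {"steps": [[[0, 0.015, 0.1, 0, 0, 0], [0, 0.015, 0.3, 0, 0, 0], [0, 0.015, 0.5, 0, 0, 0], [0, 0.015, 0.7, 0, 0, 0], [0, 0.015, 0.85, 0, 0, 0], [0, 0.015, 0.95, 0, 0, 0], [0, 0.015, 1.0, 0, 0, 0]]]}}

```text
clock: 14.6
tool_pos: [0.6674, 0.0033, 0.018]
orientation: [-180.0, -0.1, -180.0]
force: [-0.1, -0.1, 0.5]
opening: 0.0874
gripper_force: 0.0
```

Emit:
{"fn": "step_arm", "kwargs": {"steps": [[[0, 0, 0.05, 0, 0, 0], [0, 0, 0.08, 0, 0, 0], [0, 0, 0.08, 0, 0, 0], [0, 0, 0.08, 0, 0, 0]]]}}

```text
clock: 15.0
tool_pos: [0.6682, 0.0035, 0.0116]
orientation: [180.0, 0.0, -180.0]
force: [-0.8, -0.2, 0.6]
opening: 0.0878
gripper_force: 0.0
```

Emit:
{"fn": "step_arm", "kwargs": {"steps": [[[0, 0, 0, 0, 0, 0], [0, 0, 0, 0, 0, 0], [0, 0, 0, 0, 0, 0], [0, 0, 0, 0, 0, 0], [0, 0, 0, 0, 0, 0], [0, 0, 0, 0, 0, 0], [0, 0, 0, 0, 0, 0], [0, 0, 0, 0, 0, 0], [0, 0, 0, 0, 0, 0], [0, 0, 0, 0, 0, 0]]], "jaw": 255}}

```text
clock: 16.0
tool_pos: [0.668, 0.0034, 0.0112]
orientation: [-180.0, 0.0, -180.0]
force: [-0.9, -0.7, 3.5]
opening: 0.0617
gripper_force: 30.0
```

Emit:
{"fn": "step_arm", "kwargs": {"steps": [[[0, 0, -0.03, 0, 0, 0], [0, 0, -0.1, 0, 0, 0], [0, 0, -0.2, 0, 0, 0], [0, 0, -0.35, 0, 0, 0], [0, 0, -0.5, 0, 0, 0], [0, 0, -0.65, 0, 0, 0], [0, 0, -0.75, 0, 0, 0], [0, 0, -0.8, 0, 0, 0]]]}}

```text
clock: 16.8
tool_pos: [0.6686, 0.0037, 0.093]
orientation: [180.0, 0.1, -180.0]
force: [0.5, 0.4, -2.5]
opening: 0.0618
gripper_force: 30.0
```

Emit:
{"fn": "step_arm", "kwargs": {"steps": [[[0.05, 0, 0, 0, 0, 0], [0.15, -0.01, 0, 0, 0, 0], [0.3, -0.02, 0, 0, 0, 0], [0.45, -0.03, 0, 0, 0, 0], [0.6, -0.04, 0, 0, 0, 0], [0.8, -0.05, 0, 0, 0, 0], [1.0, -0.06, 0, 0, 0, 0]]]}}

```text
clock: 17.5
tool_pos: [0.5657, -0.0029, 0.09]
orientation: [-180.0, -0.1, -180.0]
force: [-0.4, -0.1, -1.2]
opening: 0.0617
gripper_force: 30.0
```

Emit:
{"fn": "step_arm", "kwargs": {"steps": [[[0.2, -0.01, 0, 0, 0, 0], [0.4, -0.02, 0, 0, 0, 0], [0.6, -0.03, 0, 0, 0, 0], [0.75, -0.05, 0, 0, 0, 0], [0.88, -0.06, 0, 0, 0, 0], [0.97, -0.06, 0, 0, 0, 0], [1.0, -0.06, 0, 0, 0, 0], [1.0, -0.06, 0, 0, 0, 0], [1.0, -0.06, 0, 0, 0, 0]]]}}

```text
clock: 18.4
tool_pos: [0.4686, -0.0084, 0.0912]
orientation: [180.0, 0.0, -180.0]
force: [0.1, 0.7, -1.6]
opening: 0.0615
gripper_force: 30.0
```

```bash
python3 -c "
from h import *
wristbats('w4')"
```

```text
[ 0.4686 -0.0084  0.0912] [ 1.8000e+02  3.0000e-02 -1.7997e+02] [  23.1    9.1  -35.1    0.   -45.7 -113.1]
(256, 139, 106, 79) rect [439.  -19.2  48.   92.1] circ [451.5 -15.3] 47.0
(76, 84, 54, 79) rect [ 388.3 -203.2   66.6   72.3] circ [ 388.  -208.4] 39.0
(506, 57, 75, 100) rect [376.  204.8  96.3  90. ] circ [375.5 205.3] 64.9
```

Emit:
{"fn": "step_arm", "kwargs": {"steps": [[[0.035, 0, 0.1, 0, 0, 0], [0.035, 0, 0.25, 0, 0, 0], [0.035, 0, 0.4, 0, 0, 0], [0.035, 0, 0.52, 0, 0, 0], [0.035, 0, 0.6, 0, 0, 0], [0.035, 0, 0.65, 0, 0, 0], [0.035, 0, 0.67, 0, 0, 0], [0.035, 0, 0.675, 0, 0, 0], [0.035, 0, 0.68, 0, 0, 0], [0.035, 0, 0.685, 0, 0, 0], [0.035, 0, 0.685, 0, 0, 0]]]}}

```text
clock: 19.55
tool_pos: [0.4648, -0.0084, 0.0231]
orientation: [180.0, 0.1, -180.0]
force: [-1.0, -0.4, 4.4]
opening: 0.062
gripper_force: 30.0
```

Emit:
{"fn": "step_arm", "kwargs": {"steps": [[[0, 0, 0, 0, 0, 0], [0, 0, 0, 0, 0, 0], [0, 0, 0, 0, 0, 0], [0, 0, 0, 0, 0, 0], [0, 0, 0, 0, 0, 0], [0, 0, 0, 0, 0, 0], [0, 0, 0, 0, 0, 0], [0, 0, 0, 0, 0, 0]]], "jaw": 0}}

```text
clock: 20.35
tool_pos: [0.4644, -0.0086, 0.0225]
orientation: [-180.0, -0.0, -180.0]
force: [-0.1, -0.6, 1.0]
opening: 0.0879
gripper_force: 0.0
```

Emit:
{"fn": "step_arm", "kwargs": {"steps": [[[0, 0, -0.05, 0, 0, 0], [0, 0, -0.2, 0, 0, 0], [0, 0, -0.45, 0, 0, 0], [0, 0, -0.7, 0, 0, 0], [0, 0, -0.9, 0, 0, 0], [0, 0, -1, 0, 0, 0], [0, 0, -1, 0, 0, 0]]]}}

```text
clock: 21.05
tool_pos: [0.4652, -0.0083, 0.1239]
orientation: [179.9, 0.2, -180.0]
force: [0.1, -0.1, -0.2]
opening: 0.0876
gripper_force: 0.0
```

Emit:
{"fn": "step_arm", "kwargs": {"steps": [[[-0.05, 0.2, -0.05, 0, 0, 0], [-0.15, 0.6, -0.12, 0, 0, 0], [-0.25, 0.98, -0.2, 0, 0, 0], [-0.25, 0.98, -0.2, 0, 0, 0]]]}}

```text
clock: 21.45
tool_pos: [0.491, 0.0928, 0.1423]
orientation: [180.0, 0.1, -179.8]
force: [-0.3, 0.1, -0.2]
opening: 0.0877
gripper_force: 0.0
```

Emit:
{"fn": "step_arm", "kwargs": {"steps": [[[-0.08, 0.33, -0.06, 0, 0, 0], [-0.16, 0.66, -0.13, 0, 0, 0], [-0.25, 0.98, -0.2, 0, 0, 0]]]}}

```text
clock: 21.75
tool_pos: [0.5138, 0.188, 0.1613]
orientation: [-179.9, -0.1, 180.0]
force: [0.5, -0.4, 0.2]
opening: 0.0875
gripper_force: 0.0
```

Emit:
{"fn": "step_arm", "kwargs": {"steps": [[[-0.08, 0.33, -0.06, 0, 0, 0], [-0.16, 0.66, -0.13, 0, 0, 0], [-0.25, 0.98, -0.2, 0, 0, 0]]]}}

```text
clock: 22.05
tool_pos: [0.5389, 0.2862, 0.181]
orientation: [-179.9, -0.1, -180.0]
force: [-0.6, 0.3, 1.0]
opening: 0.0877
gripper_force: 0.0
```

Emit:
{"fn": "step_arm", "kwargs": {"steps": [[[-0.08, 0.33, -0.06, 0, 0, 0], [-0.16, 0.66, -0.13, 0, 0, 0], [-0.22, 0.88, -0.2, 0, 0, 0], [-0.25, 0.98, -0.2, 0, 0, 0], [-0.25, 0.98, -0.2, 0, 0, 0]]]}}

```text
clock: 22.55
tool_pos: [0.5639, 0.3839, 0.2003]
orientation: [-179.9, -0.1, -179.9]
force: [-0.4, -0.3, -0.7]
opening: 0.0875
gripper_force: 0.0
```

Emit:
{"fn": "step_arm", "kwargs": {"steps": [[[0, 0, 0, 0, 0, 0.2], [0, 0, 0, 0, 0, 0.42], [0, 0, 0, 0, 0, 0.42], [0, 0, 0, 0, 0, 0.42], [0, 0, 0, 0, 0, 0.42]]]}}

```text
clock: 23.05
tool_pos: [0.5642, 0.3828, 0.2024]
orientation: [-180.0, -0.0, 168.1]
force: [-0.2, -0.8, -0.4]
opening: 0.0877
gripper_force: 0.0
```

```bash
cat >> h.py <<'E'
def wlevel(lo,hi,x,y,s=.05):
    c=calibration("wrist");p,d=snapshot("wrist")
    K=np.array(c["mtx"]);R=cv2.Rodrigues(np.array(c["rvec"],float))[0];t=np.array(c["tvec"],float).ravel()
    v,u=np.indices(d.shape);a=(u-K[0,2])/K[0,0];b=(v-K[1,2])/K[1,1];r=np.hypot(a,b)+1e-9
    q=np.stack([np.tan(r)*a/r,np.tan(r)*b/r,np.ones_like(r)],-1)*d[...,None];q[(r>1.4)|(d==0)]=np.nan
    P=((q-t)@R).reshape(-1,3)
    k=P[(P[:,2]>lo)&(P[:,2]<hi)&(abs(P[:,0]-x)<s)&(abs(P[:,1]-y)<s)]
    print("level",lo,len(k),cv2.minAreaRect((k[:,:2]*1e3).astype(np.float32)));return p
def tlevel(lo,hi,x,y,s=.05,n="top"):
    p,d=snapshot(n);P=cloud(n,d).reshape(-1,3);k=P[(P[:,2]>lo)&(P[:,2]<hi)&(abs(P[:,0]-x)<s)&(abs(P[:,1]-y)<s)]
    print(n,len(k),cv2.minAreaRect((k[:,:2]*1e3).astype(np.float32)) if len(k)>5 else 0);return p
E
python3 - <<'E'
from h import *
o=get_obs();print(o["tool_pos"],o["orientation"],o["joint_pos"])
p=wlevel(.1,.112,.565,.383);wlevel(.055,.065,.565,.383);cv2.imwrite("pics/w5.png",p[:,:,::-1])
tlevel(.065,.08,.465,-.009)
E
```

```text
[0.56418722 0.3827609  0.20237942] [-1.79983069e+02 -1.51980548e-02  1.68093826e+02] [ 5.04901948e+01  2.20183576e+01 -3.03883101e-01 -6.07778905e-03
 -6.76998051e+01 -1.52394059e+02]
level 0.1 1882 ((564.0670166015625, 385.18853759765625), (38.227359771728516, 37.95833969116211), 77.19426727294922)
level 0.055 789 ((565.2952270507812, 382.3577575683594), (57.31977081298828, 54.80617904663086), 79.62503051757812)
top 427 ((465.0176086425781, -7.516790390014648), (60.68879699707031, 58.09733963012695), 0.63984215259552)
```

View pics/w5.png

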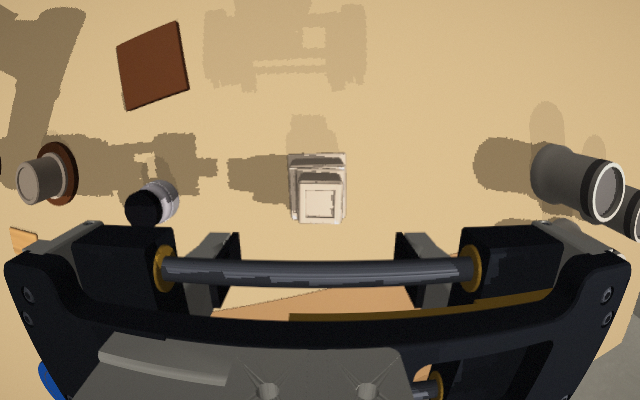

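The wrist view shows the square stack at (318,185), square to the fingers and centred. The big round cup is confirmed on its bat. I'll descend on the small square cup.

Emit:
{"fn": "step_arm", "kwargs": {"steps": [[[0, 0.015, 0.2, 0, 0, 0], [0, 0.015, 0.5, 0, 0, 0], [0, 0.015, 0.8, 0, 0, 0], [0, 0.015, 1.0, 0, 0, 0]]]}}

```text
clock: 23.6
tool_pos: [0.5638, 0.3843, 0.1004]
orientation: [-179.9, -0.1, 168.0]
force: [-1.2, -0.8, 0.2]
opening: 0.0873
gripper_force: 0.0
```

Emit:
{"fn": "step_arm", "kwargs": {"steps": [[[0, 0, 0.1, 0, 0, 0], [0, 0, 0.2, 0, 0, 0], [0, 0, 0.28, 0, 0, 0], [0, 0, 0.33, 0, 0, 0], [0, 0, 0.345, 0, 0, 0], [0, 0, 0.345, 0, 0, 0], [0, 0, 0.345, 0, 0, 0]]]}}

```text
clock: 24.3
tool_pos: [0.5649, 0.3852, 0.0687]
orientation: [180.0, 0.0, 168.0]
force: [-0.2, -0.8, 0.5]
opening: 0.0876
gripper_force: 0.0
```

Emit:
{"fn": "step_arm", "kwargs": {"steps": [[[0, 0, 0, 0, 0, 0], [0, 0, 0, 0, 0, 0], [0, 0, 0, 0, 0, 0], [0, 0, 0, 0, 0, 0], [0, 0, 0, 0, 0, 0], [0, 0, 0, 0, 0, 0], [0, 0, 0, 0, 0, 0], [0, 0, 0, 0, 0, 0], [0, 0, 0, 0, 0, 0], [0, 0, 0, 0, 0, 0], [0, 0, 0, 0, 0, 0], [0, 0, 0, 0, 0, 0]]], "jaw": 255}}

```text
clock: 25.5
tool_pos: [0.5646, 0.3849, 0.068]
orientation: [-180.0, -0.0, 168.0]
force: [0.4, 0.4, -1.1]
opening: 0.0397
gripper_force: 29.9
```

Emit:
{"fn": "step_arm", "kwargs": {"steps": [[[0, 0, -0.03, 0, 0, 0], [0, 0, -0.1, 0, 0, 0], [0, 0, -0.25, 0, 0, 0], [0, 0, -0.4, 0, 0, 0], [0, 0, -0.6, 0, 0, 0], [0, 0, -0.8, 0, 0, 0], [0, 0, -0.95, 0, 0, 0], [0, 0, -1.0, 0, 0, 0]]]}}

```text
clock: 26.3
tool_pos: [0.5654, 0.3857, 0.1713]
orientation: [179.8, 0.1, 168.0]
force: [0.6, 0.4, -0.9]
opening: 0.0396
gripper_force: 29.9
```

Emit:
{"fn": "step_arm", "kwargs": {"steps": [[[0, 0, 0, 0, 0, -0.1], [0, 0, 0, 0, 0, -0.25], [0, 0, 0, 0, 0, -0.37], [0, 0, 0, 0, 0, -0.42], [0, 0, 0, 0, 0, -0.42], [0, 0, 0, 0, 0, -0.42], [0, 0, 0, 0, 0, -0.42]]]}}

```text
clock: 27.0
tool_pos: [0.5646, 0.3849, 0.168]
orientation: [-180.0, -0.0, 180.0]
force: [0.0, -0.9, -1.7]
opening: 0.0398
gripper_force: 29.9
```

Emit:
{"fn": "step_arm", "kwargs": {"steps": [[[0, -0.04, 0, 0, 0, 0], [0, -0.13, 0, 0, 0, 0], [0, -0.27, 0, 0, 0, 0], [0.01, -0.43, 0, 0, 0, 0], [0.01, -0.6, 0, 0, 0, 0], [0.01, -0.78, 0, 0, 0, 0], [0.01, -0.96, 0, 0, 0, 0]]]}}

```text
clock: 27.7
tool_pos: [0.5636, 0.287, 0.1683]
orientation: [180.0, 0.0, 180.0]
force: [-0.5, -0.4, -0.9]
opening: 0.0401
gripper_force: 29.9
```

Emit:
{"fn": "step_arm", "kwargs": {"steps": [[[0, -0.19, 0, 0, 0, 0], [0, -0.38, 0, 0, 0, 0], [0.01, -0.57, 0, 0, 0, 0], [0.01, -0.76, 0, 0, 0, 0], [0.02, -0.96, 0, 0, 0, 0]]]}}

```text
clock: 28.2
tool_pos: [0.5617, 0.1914, 0.1681]
orientation: [180.0, 0.0, -180.0]
force: [0.2, -1.1, -1.4]
opening: 0.0397
gripper_force: 29.9
```

Emit:
{"fn": "step_arm", "kwargs": {"steps": [[[0, -0.19, 0, 0, 0, 0], [0, -0.38, 0, 0, 0, 0], [0.01, -0.57, 0, 0, 0, 0], [0.01, -0.76, 0, 0, 0, 0], [0.01, -0.96, 0, 0, 0, 0]]]}}

```text
clock: 28.7
tool_pos: [0.5606, 0.0954, 0.1681]
orientation: [180.0, 0.0, -180.0]
force: [0.3, -0.1, -1.8]
opening: 0.04
gripper_force: 29.9
```

Emit:
{"fn": "step_arm", "kwargs": {"steps": [[[0, -0.19, 0, 0, 0, 0], [0, -0.38, 0, 0, 0, 0], [0.01, -0.57, 0, 0, 0, 0], [0.01, -0.76, 0, 0, 0, 0], [0.02, -0.96, 0, 0, 0, 0]]]}}

```text
clock: 29.2
tool_pos: [0.5586, -0.0006, 0.1681]
orientation: [-180.0, 0.0, -180.0]
force: [-0.3, 1.1, -1.2]
opening: 0.0399
gripper_force: 29.9
```

Emit:
{"fn": "step_arm", "kwargs": {"steps": [[[0, -0.19, 0, 0, 0, 0], [0, -0.38, 0, 0, 0, 0], [0.01, -0.57, 0, 0, 0, 0], [0.01, -0.76, 0, 0, 0, 0], [0.01, -0.96, 0, 0, 0, 0]]]}}

```text
clock: 29.7
tool_pos: [0.5575, -0.0966, 0.1681]
orientation: [-180.0, 0.0, -180.0]
force: [-0.2, -0.5, -0.4]
opening: 0.0401
gripper_force: 29.9
```

Emit:
{"fn": "step_arm", "kwargs": {"steps": [[[0, -0.19, 0, 0, 0, 0], [0, -0.38, 0, 0, 0, 0], [0.01, -0.57, 0, 0, 0, 0], [0.01, -0.76, 0, 0, 0, 0], [0.02, -0.96, 0, 0, 0, 0]]]}}

```text
clock: 30.2
tool_pos: [0.5554, -0.1925, 0.168]
orientation: [-180.0, 0.0, -180.0]
force: [0.2, -1.1, -1.6]
opening: 0.0396
gripper_force: 29.9
```

Emit:
{"fn": "step_arm", "kwargs": {"steps": [[[0, -0.19, 0, 0, 0, 0], [0, -0.38, 0, 0, 0, 0], [0.01, -0.57, 0, 0, 0, 0], [0.01, -0.76, 0, 0, 0, 0], [0.01, -0.96, 0, 0, 0, 0]]]}}

```text
clock: 30.7
tool_pos: [0.5543, -0.2885, 0.168]
orientation: [180.0, -0.0, -180.0]
force: [0.5, -0.2, -1.8]
opening: 0.04
gripper_force: 29.9
```

Emit:
{"fn": "step_arm", "kwargs": {"steps": [[[0, -0.19, 0, 0, 0, 0], [0, -0.38, 0, 0, 0, 0], [0.01, -0.55, 0, 0, 0, 0], [0.01, -0.7, 0, 0, 0, 0], [0.01, -0.82, 0, 0, 0, 0], [0.01, -0.89, 0, 0, 0, 0], [0.01, -0.91, 0, 0, 0, 0], [0.01, -0.91, 0, 0, 0, 0], [0.01, -0.91, 0, 0, 0, 0], [0.01, -0.91, 0, 0, 0, 0]]]}}

```text
clock: 31.7
tool_pos: [0.5541, -0.3775, 0.1682]
orientation: [180.0, 0.0, -179.9]
force: [0.7, 1.2, -1.2]
opening: 0.0399
gripper_force: 29.9
```

```bash
python3 -c "
from h import *
wristbats('w6')"
```

```text
[ 0.5541 -0.3775  0.1682] [ 1.8000e+02  1.0000e-02 -1.7994e+02] [-17.6  22.3  -4.5  -0.  -63.2 -72.3]
(603, 332, 28, 24) rect [909.8 310.5 114.2  66.2] circ [917.6 309.6] 61.0
(276, 145, 79, 64) rect [ 550.7 -379.6   66.7   65.6] circ [ 550.7 -378.9] 44.8
(561, 90, 41, 67) rect [450.6 -33.4  61.6 103.7] circ [460.7 -18.5] 52.4
(434, 11, 59, 63) rect [ 392.5 -222.9   72.6   64.6] circ [ 389.8 -217.9] 38.0
```

View pics/w6.png

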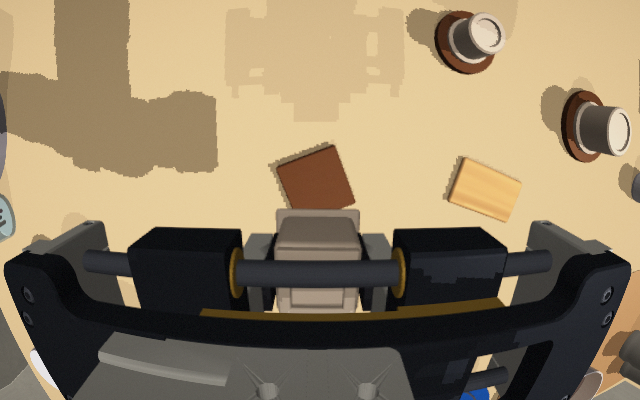

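The view shows the small square bat at (315,180), under the held cup. The rib at (485,188) is clear of the gripper, and the two placed cups are centred on their bats. I'll lower.

Emit:
{"fn": "step_arm", "kwargs": {"steps": [[[0.015, -0.01, 0.1, 0, 0, 0], [0.015, -0.01, 0.3, 0, 0, 0], [0.015, -0.01, 0.5, 0, 0, 0], [0.015, -0.01, 0.7, 0, 0, 0], [0.015, -0.01, 0.9, 0, 0, 0], [0.015, -0.01, 1.0, 0, 0, 0]]]}}

```text
clock: 32.35
tool_pos: [0.5511, -0.3784, 0.0654]
orientation: [179.9, -0.2, -180.0]
force: [0.3, 1.1, -1.8]
opening: 0.0394
gripper_force: 29.9
```

Emit:
{"fn": "step_arm", "kwargs": {"steps": [[[0, 0, 0.1, 0, 0, 0], [0, 0, 0.2, 0, 0, 0], [0, 0, 0.3, 0, 0, 0], [0, 0, 0.38, 0, 0, 0], [0, 0, 0.43, 0, 0, 0], [0, 0, 0.46, 0, 0, 0], [0, 0, 0.475, 0, 0, 0], [0, 0, 0.48, 0, 0, 0], [0, 0, 0.485, 0, 0, 0], [0, 0, 0.49, 0, 0, 0], [0, 0, 0.49, 0, 0, 0]]]}}

```text
clock: 33.45
tool_pos: [0.5526, -0.3792, 0.02]
orientation: [-180.0, 0.0, -180.0]
force: [-2.3, 2.4, 5.5]
opening: 0.0399
gripper_force: 29.9
```

Emit:
{"fn": "step_arm", "kwargs": {"steps": [[[0, 0, 0, 0, 0, 0], [0, 0, 0, 0, 0, 0], [0, 0, 0, 0, 0, 0], [0, 0, 0, 0, 0, 0], [0, 0, 0, 0, 0, 0], [0, 0, 0, 0, 0, 0], [0, 0, 0, 0, 0, 0], [0, 0, 0, 0, 0, 0], [0, 0, 0, 0, 0, 0], [0, 0, 0, 0, 0, 0]]], "jaw": 0}}

```text
clock: 34.45
tool_pos: [0.5523, -0.3791, 0.0191]
orientation: [-180.0, -0.0, -180.0]
force: [-0.1, -1.1, -0.7]
opening: 0.0876
gripper_force: 0.0
```

Emit:
{"fn": "step_arm", "kwargs": {"steps": [[[0, 0, -0.05, 0, 0, 0], [0, 0, -0.2, 0, 0, 0], [0, 0, -0.45, 0, 0, 0], [0, 0, -0.7, 0, 0, 0], [0, 0, -0.9, 0, 0, 0], [0, 0, -1, 0, 0, 0], [0, 0, -1, 0, 0, 0]]]}}

```text
clock: 35.15
tool_pos: [0.5534, -0.3795, 0.1216]
orientation: [-179.9, 0.2, -180.0]
force: [-0.3, 1.1, -0.3]
opening: 0.0878
gripper_force: 0.0
```

Emit:
{"fn": "step_arm", "kwargs": {"steps": [[[0, 0.15, -0.1, 0, 0, 0], [0, 0.4, -0.2, 0, 0, 0], [0, 0.7, -0.3, 0, 0, 0], [-0.02, 0.95, -0.3, 0, 0, 0]]]}}

```text
clock: 35.55
tool_pos: [0.5542, -0.2825, 0.1497]
orientation: [-180.0, 0.0, -180.0]
force: [-0.1, 0.3, 0.9]
opening: 0.0877
gripper_force: 0.0
```

Emit:
{"fn": "step_arm", "kwargs": {"steps": [[[0, 0.3, 0, 0, 0, 0], [-0.01, 0.6, 0, 0, 0, 0], [-0.02, 0.95, 0, 0, 0, 0]]]}}

```text
clock: 35.85
tool_pos: [0.5554, -0.1875, 0.1483]
orientation: [180.0, -0.1, 180.0]
force: [0.0, 0.8, 0.4]
opening: 0.0877
gripper_force: 0.0
```

Emit:
{"fn": "step_arm", "kwargs": {"steps": [[[0, 0.3, 0, 0, 0, 0], [-0.01, 0.6, 0, 0, 0, 0], [-0.02, 0.95, 0, 0, 0, 0]]]}}

```text
clock: 36.15
tool_pos: [0.5573, -0.0925, 0.1484]
orientation: [-180.0, -0.1, -180.0]
force: [0.3, 0.7, 0.2]
opening: 0.0879
gripper_force: 0.0
```

Emit:
{"fn": "step_arm", "kwargs": {"steps": [[[0, 0.3, 0, 0, 0, 0], [-0.01, 0.6, 0, 0, 0, 0], [-0.02, 0.95, 0, 0, 0, 0]]]}}

```text
clock: 36.45
tool_pos: [0.5592, 0.0023, 0.1484]
orientation: [-180.0, -0.1, -180.0]
force: [1.1, 0.7, 0.6]
opening: 0.0878
gripper_force: 0.0
```

Emit:
{"fn": "step_arm", "kwargs": {"steps": [[[0, 0.3, 0, 0, 0, 0], [-0.01, 0.6, 0, 0, 0, 0], [-0.02, 0.95, 0, 0, 0, 0]]]}}

```text
clock: 36.75
tool_pos: [0.561, 0.0972, 0.1484]
orientation: [-180.0, -0.1, -180.0]
force: [0.8, 0.4, -0.1]
opening: 0.088
gripper_force: 0.0
```

Emit:
{"fn": "step_arm", "kwargs": {"steps": [[[0, 0.3, 0, 0, 0, 0], [-0.01, 0.6, 0, 0, 0, 0], [-0.02, 0.95, 0, 0, 0, 0]]]}}

```text
clock: 37.05
tool_pos: [0.563, 0.1921, 0.1484]
orientation: [-180.0, -0.1, -180.0]
force: [1.3, -0.5, 0.8]
opening: 0.0878
gripper_force: 0.0
```

Emit:
{"fn": "step_arm", "kwargs": {"steps": [[[0, 0.3, 0, 0, 0, 0], [-0.01, 0.6, 0, 0, 0, 0], [-0.01, 0.95, 0, 0, 0, 0]]]}}

```text
clock: 37.35
tool_pos: [0.564, 0.2869, 0.1483]
orientation: [-179.9, -0.1, -180.0]
force: [0.5, -0.1, 0.1]
opening: 0.0877
gripper_force: 0.0
```

Emit:
{"fn": "step_arm", "kwargs": {"steps": [[[0, 0.3, 0, 0, 0, 0], [-0.01, 0.6, 0, 0, 0, 0], [-0.01, 0.85, 0, 0, 0, 0], [-0.01, 0.95, 0, 0, 0, 0], [-0.01, 0.95, 0, 0, 0, 0]]]}}

```text
clock: 37.85
tool_pos: [0.5651, 0.3819, 0.1479]
orientation: [-179.9, -0.1, -179.9]
force: [-0.2, 0.4, -0.1]
opening: 0.0878
gripper_force: 0.0
```

Emit:
{"fn": "step_arm", "kwargs": {"steps": [[[0, 0, 0, 0, 0, 0.2], [0, 0, 0, 0, 0, 0.42], [0, 0, 0, 0, 0, 0.42], [0, 0, 0, 0, 0, 0.42], [0, 0, 0, 0, 0, 0.42]]]}}

```text
clock: 38.35
tool_pos: [0.5661, 0.3803, 0.1491]
orientation: [-180.0, -0.0, 168.1]
force: [-0.2, 0.3, 0.6]
opening: 0.0875
gripper_force: 0.0
```

Run:
```python
from h import *
o=get_obs();print(o["tool_pos"],o["orientation"],o["joint_pos"])
wlevel(.055,.065,.565,.383);tlevel(.052,.066,.553,-.378,.04);tlevel(.052,.066,.553,-.378,.04,"scene")
```

```text
[0.56608162 0.38028687 0.14910144] [-1.79990360e+02 -7.70987694e-03  1.68091243e+02] [ 5.02261663e+01  2.42034061e+01 -4.17794537e+00 -2.62533332e-03
 -6.16307747e+01 -1.52133675e+02]
level 0.055 4078 ((566.3157958984375, 382.1055603027344), (56.18549346923828, 54.99326705932617), 79.2264633178711)
top 199 ((552.320556640625, -376.1026611328125), (37.640804290771484, 38.64985656738281), 87.72262573242188)
scene 267 ((553.987548828125, -379.7344970703125), (39.36941909790039, 40.304569244384766), 89.57940673828125)
```

Small square cup is placed. Last is the big square cup, at (566.3, 382) with yaw within 1° of the tool.

Emit:
{"fn": "step_arm", "kwargs": {"steps": [[[0, 0.015, 0.2, 0, 0, -0.035], [0, 0.015, 0.5, 0, 0, -0.035], [0, 0.015, 0.75, 0, 0, -0.035], [0, 0.015, 0.93, 0, 0, -0.035], [0, 0.015, 1.0, 0, 0, -0.035]]]}}

```text
clock: 39.0
tool_pos: [0.5655, 0.3815, 0.0468]
orientation: [-179.8, -0.1, 169.0]
force: [-0.5, -0.3, 0.3]
opening: 0.0876
gripper_force: 0.0
```

Emit:
{"fn": "step_arm", "kwargs": {"steps": [[[0, 0, 0.1, 0, 0, 0], [0, 0, 0.2, 0, 0, 0], [0, 0, 0.3, 0, 0, 0], [0, 0, 0.36, 0, 0, 0], [0, 0, 0.38, 0, 0, 0], [0, 0, 0.38, 0, 0, 0], [0, 0, 0.38, 0, 0, 0]]]}}

```text
clock: 39.7
tool_pos: [0.5667, 0.3826, 0.0115]
orientation: [180.0, 0.0, 169.0]
force: [0.3, -0.9, 0.6]
opening: 0.0876
gripper_force: 0.0
```

Emit:
{"fn": "step_arm", "kwargs": {"steps": [[[0, 0, 0, 0, 0, 0], [0, 0, 0, 0, 0, 0], [0, 0, 0, 0, 0, 0], [0, 0, 0, 0, 0, 0], [0, 0, 0, 0, 0, 0], [0, 0, 0, 0, 0, 0], [0, 0, 0, 0, 0, 0], [0, 0, 0, 0, 0, 0], [0, 0, 0, 0, 0, 0], [0, 0, 0, 0, 0, 0]]], "jaw": 255}}

```text
clock: 40.7
tool_pos: [0.5665, 0.3824, 0.0112]
orientation: [180.0, 0.0, 169.0]
force: [-1.0, -1.4, 2.2]
opening: 0.0578
gripper_force: 29.9
```

Emit:
{"fn": "step_arm", "kwargs": {"steps": [[[0, 0, -0.03, 0, 0, 0], [0, 0, -0.1, 0, 0, 0], [0, 0, -0.2, 0, 0, 0], [0, 0, -0.35, 0, 0, 0], [0, 0, -0.5, 0, 0, 0], [0, 0, -0.7, 0, 0, 0], [0, 0, -0.9, 0, 0, 0], [0, 0, -1.0, 0, 0, 0]]]}}

```text
clock: 41.5
tool_pos: [0.5674, 0.3833, 0.1146]
orientation: [179.8, 0.1, 169.0]
force: [0.1, 0.4, -2.3]
opening: 0.0583
gripper_force: 29.9
```

Emit:
{"fn": "step_arm", "kwargs": {"steps": [[[0, 0, 0, 0, 0, -0.1], [0, 0, 0, 0, 0, -0.25], [0, 0, 0, 0, 0, -0.35], [0, 0, 0, 0, 0, -0.385], [0, 0, 0, 0, 0, -0.385], [0, 0, 0, 0, 0, -0.385], [0, 0, 0, 0, 0, -0.385]]]}}

```text
clock: 42.2
tool_pos: [0.5664, 0.3824, 0.1111]
orientation: [-180.0, -0.0, 180.0]
force: [0.1, 0.2, -2.2]
opening: 0.0574
gripper_force: 29.9
```

Emit:
{"fn": "step_arm", "kwargs": {"steps": [[[0.05, -0.05, 0, 0, 0, 0], [0.15, -0.14, 0, 0, 0, 0], [0.3, -0.27, 0, 0, 0, 0], [0.45, -0.41, 0, 0, 0, 0], [0.6, -0.55, 0, 0, 0, 0], [0.77, -0.7, 0, 0, 0, 0], [0.945, -0.86, 0, 0, 0, 0]]]}}

```text
clock: 42.9
tool_pos: [0.471, 0.2954, 0.1111]
orientation: [180.0, 0.0, 180.0]
force: [0.1, 0.3, -1.2]
opening: 0.0579
gripper_force: 29.9
```

Emit:
{"fn": "step_arm", "kwargs": {"steps": [[[0.17, -0.15, 0, 0, 0, 0], [0.34, -0.31, 0, 0, 0, 0], [0.51, -0.46, 0, 0, 0, 0], [0.68, -0.62, 0, 0, 0, 0], [0.8, -0.74, 0, 0, 0, 0], [0.9, -0.83, 0, 0, 0, 0], [0.945, -0.865, 0, 0, 0, 0], [0.945, -0.865, 0, 0, 0, 0], [0.945, -0.865, 0, 0, 0, 0], [0.945, -0.865, 0, 0, 0, 0]]]}}

```text
clock: 43.9
tool_pos: [0.378, 0.2105, 0.1111]
orientation: [180.0, 0.0, -180.0]
force: [0.7, -0.2, -1.4]
opening: 0.0584
gripper_force: 29.9
```

```bash
python3 -c "
from h import *
wristbats('w7')"
```

```text
[0.378  0.2105 0.1111] [ 1.7999e+02  2.0000e-02 -1.7998e+02] [  55.4    4.1  -37.9    0.   -48.1 -145.4]
(0, 181, 26, 52) rect [ 386.3 -190.9   60.4   73.2] circ [ 387.8 -198.9] 40.2
(263, 145, 108, 45) rect [347.3 210.   90.5  37.7] circ [348.3 209.5] 47.9
```

Emit:
{"fn": "step_arm", "kwargs": {"steps": [[[0.01, 0, 0.1, 0, 0, 0], [0.01, 0, 0.25, 0, 0, 0], [0.01, 0, 0.4, 0, 0, 0], [0.01, 0, 0.55, 0, 0, 0], [0.01, 0, 0.68, 0, 0, 0], [0.01, 0, 0.78, 0, 0, 0], [0.01, 0, 0.84, 0, 0, 0], [0.01, 0, 0.86, 0, 0, 0], [0.01, 0, 0.87, 0, 0, 0], [0.01, 0, 0.875, 0, 0, 0], [0.01, 0, 0.88, 0, 0, 0], [0.01, 0, 0.885, 0, 0, 0], [0.01, 0, 0.885, 0, 0, 0]]]}}

```text
clock: 45.25
tool_pos: [0.3767, 0.2101, 0.0231]
orientation: [180.0, 0.0, -180.0]
force: [-1.2, -0.2, 4.1]
opening: 0.0572
gripper_force: 29.9
```

Emit:
{"fn": "step_arm", "kwargs": {"steps": [[[0, 0, 0, 0, 0, 0], [0, 0, 0, 0, 0, 0], [0, 0, 0, 0, 0, 0], [0, 0, 0, 0, 0, 0], [0, 0, 0, 0, 0, 0], [0, 0, 0, 0, 0, 0], [0, 0, 0, 0, 0, 0], [0, 0, 0, 0, 0, 0]]], "jaw": 0}}

```text
clock: 46.05
tool_pos: [0.3765, 0.2098, 0.0226]
orientation: [180.0, 0.0, -180.0]
force: [-0.0, 0.9, 0.1]
opening: 0.0874
gripper_force: 0.0
```

Emit:
{"fn": "step_arm", "kwargs": {"steps": [[[0, 0, -0.05, 0, 0, 0], [0, 0, -0.2, 0, 0, 0], [0, 0, -0.45, 0, 0, 0], [0, 0, -0.7, 0, 0, 0], [0, 0, -0.9, 0, 0, 0], [0, 0, -1, 0, 0, 0], [0, 0, -1, 0, 0, 0]]]}}

```text
clock: 46.75
tool_pos: [0.377, 0.2105, 0.1238]
orientation: [179.9, 0.1, -180.0]
force: [-0.6, -0.2, 1.0]
opening: 0.0875
gripper_force: 0.0
```

Emit:
{"fn": "step_arm", "kwargs": {"steps": [[[-0.2, 0.2, -0.2, 0, 0, 0], [-0.5, 0.5, -0.5, 0, 0, 0], [-0.8, 0.8, -0.8, 0, 0, 0], [-1, 1, -1, 0, 0, 0], [-1, 1, -1, 0, 0, 0], [-1, 1, -1, 0, 0, 0]]]}}

```text
clock: 47.35
tool_pos: [0.476, 0.3097, 0.2205]
orientation: [-179.9, -0.1, 180.0]
force: [-0.3, -0.2, -0.6]
opening: 0.0875
gripper_force: 0.0
```

Run:
```python
from h import *
for n in("top","scene"):
    for x,y,lo,hi in((.465,-.009,.066,.08),(.377,.21,.066,.08),(.389,-.214,.052,.066),(.553,-.378,.052,.066)):p=tlevel(lo,hi,x,y,.045,n)
    cv2.imwrite(f"pics/{n}9.png",p[:,:,::-1])
```

```text
top 428 ((465.1376953125, -7.457405090332031), (60.808876037597656, 58.04489517211914), 0.6970667243003845)
top 486 ((377.3481140136719, 210.8699951171875), (54.17717361450195, 58.56672286987305), 0.4712722897529602)
top 217 ((388.2270812988281, -212.29383850097656), (39.283294677734375, 43.0587158203125), 0.32589587569236755)
top 202 ((552.6654663085938, -375.66326904296875), (37.122188568115234, 38.14884948730469), 86.47360229492188)
scene 303 ((465.8255920410156, -10.097625732421875), (60.20468521118164, 61.582523345947266), 9.561348915100098)
scene 248 ((378.46856689453125, 208.1615753173828), (61.610809326171875, 59.176361083984375), 0.0)
scene 172 ((389.6221923828125, -215.033935546875), (41.30603790283203, 42.9044189453125), 66.52008819580078)
scene 266 ((553.603759765625, -379.6173095703125), (39.66656494140625, 39.879337310791016), 89.48065948486328)
```

View pics/scene9.png

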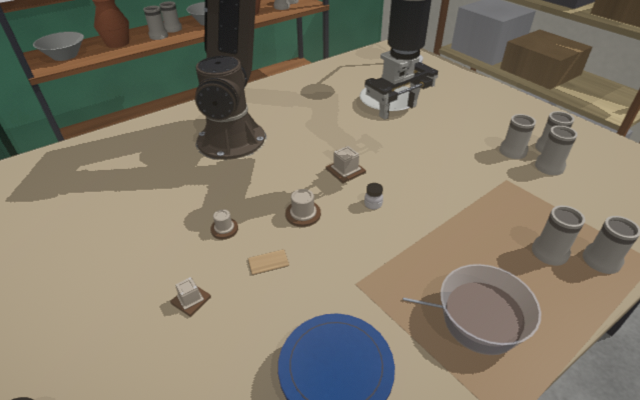

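The scene view shows all four cups upright and centred on their own bats, each within about 2 mm. The jar (374,195) and rib (268,262) haven't moved, and the gripper is clear.

```bash
python3 -c "
from plant import *
print(close_job())"
```

```text
the job is handed in; nothing more can be done
None
```

The job is handed in: all four cups stand foot up on their own bats, within about 2 mm of centre by the cameras, and the jar and rib are where they were; it took about 48 s on the robot clock, and no verdict came back.

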